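# Hang the pail on the latched hook

### The arm

A 6-joint arm with a two-finger parallel gripper is mounted at the origin on the work surface. World frame = base frame: x ahead of the robot, y to its left, z up, the work surface at z = 0. Lengths are in m, angles in rad, forces in N, time in s.
With the tool pointing down it reaches from about 0.35 to 0.975 m from the base axis. Payload 4.9 kg.
Tool frame: the origin (TCP) lies between the finger pads; the fingertips stand 25 mm ahead of it and the grasp point (between the pads) lies 6 mm ahead of it; z points along the fingers, y is the line along which they close (so a half turn about z gives the same grasp; the last joint's range is limited). The gripper opens to 85 mm and grips with 20 to 120 N. Pads are 22 mm wide; open, the fingers measure 114 mm over their backs; the gripper's body (76 mm by 85 mm) begins 54 mm behind the grasp point. The pads swing forward as they close: fully open they stand 13 mm farther back than shut.
Start: joints at [1.096, 0.053, 1.613, -0, 1.476, -0.119], TCP at [0.218, 0.586, 0.256] pointing down, gripper open.
Joint ranges: [-3.01, 3.01], [-1.01, 2.22], [0.06, 2.58], [-1.02, 4.17], [0.09, 2.62], [-3.14, 3.14]. Speed limits (rad/s): [2.57, 2.57, 3.14, 3.14, 3.14, 3.14].

### API

Orientations are given as a unit quaternion [w, x, y, z].
In Python, from plant import manip gives the robot as it stands.
- The arm moves only by the shell command python3 -m inch 'ROWS'. ROWS is JSON, a list of rows, each a list of 3 entries, a list of its own where there are three numbers: the shift along the tool's x, y, z in m, then the turn, a rotation vector about the tool's x, y, z in rad, then the opening, from 0 (shut) to 1 (fully open). A call has 1 to 8 rows; each row shifts and turns the commanded pose from where the row before left it, along the tool's axes as they then stand; what a row does not reach is not made up. A row lasts 1/10 s, in which the tool goes at most 50 mm and 8.59 degrees, less where a joint would pass 70% of its speed; a pose out of reach is approached as far as the arm can. A call with a gripper value outside its range is refused whole. The fingers move at their own pace and stop on an object; the grip force is fixed at half the most. Time passes only in rows, so rows that do not move let the fingers close. It gives the time, the measured TCP pose, the force, the opening and the grip force at its end, in the units of the state.
- manip.state(): the state, without advancing time (a new reading comes with each control period).
- manip.grab_frame(name): name is "scene" or "top"; returns (picture, depth): 400x640x3 uint8, red, green, blue; 400x640 float32, m along the optical axis (not along the pixel's ray), 0 where there is no reading.
- manip.camera_params(name): a dict with "camera_matrix" (3x3 intrinsics, pixels), "rvec" (rotation vector, rad) and "tvec" (3), from world to camera coordinates, as OpenCV has them. Camera axes: x right, y down, z forward; pixel columns grow to the right and rows downward; lengths in m; the calibration is good to about 2 mm. A picture is of the moment at which its call begins. camera_params takes no time and is no camera call.
- manip.job_done(): hands the job in; it is judged then, once.
Trained networks look in the newest picture that a camera, given by its name, has taken for a name from the list of things; names that differ only in an ending like _2 or _b are one class to them, and where a whole thing is asked for, a point or a joint stands for the part that bears it (a point fixed in the world has none). Each returns a list of dicts, best first, with "score" (0 to 1); they miss things now and then, are a little off and sometimes report something else, mostly with a low value. They report only what shows in the picture. A call takes as long as a camera call. They do not tell look-alikes from the thing itself.
- manip.look_for(camera, label): "point" ([x, y, z] in m, in world coordinates, good to about 4 mm: the middle of the surface that is visible of it).
The state is a dict: "time": time; "joint_pos": joint angles; "joint_vel": joint speeds; "joint_efforts": joint torques, N m; "tool_pos": TCP position; "tool_rot": TCP orientation; "contact_force": force on the tool from outside, world axes, zero at the start; "ft_torque": the same for the moment, N m; "gripper_width": opening from 0.0 (shut) to 1.0 (fully open); "grasp_force": force on a finger pad.
Only numpy, scipy, OpenCV 4.12 (cv2) and the standard library are available. Lean on these libraries where they do the work, as an engineer would, in place of code of your own. Each camera call takes 0.05 s, during which the arm holds its last target. There are 200 camera calls.

### The job

Put the small steel pail away on the two-pronged hook stand: swing the stand's keeper bar well clear of the prongs, hang the pail by its handle so that the handle lies down in the bends of both prongs, let go, and then swing the keeper bar fully shut over the handle. Leave the loose things lying about the bench where they are.

Things in the scene. Friction and masses are not known exactly. Their poses are not given: they have to be found in the camera images.
- pail: Loose open steel pail, about 0.3 kg, upright: 85 mm tall, rim 112 mm across. A stiff handle of 10 mm round steel bar (fixed, does not fold) arches over it: uprights at y = +-63 mm and a straight level grip bar between them along the pail's y, its axis 165 mm above the underside, 75 mm free between rim and bar. Origin: centre of the underside; z up.
- handle (a point): Middle of the centre line of the pail's grip bar (165 mm above the pail's underside); axes as the pail's: y runs along the bar.
- stand: Hook stand fixed to the bench: wood base 16 mm thick, x -50 to 120, y -125 to 55 mm; narrow steel column at x 76 to 90 mm with a 110 mm wide crossbar, top 240 mm up; from it two prongs run to -x (see seat); post at x 0, y -100 mm carries the keeper bar. Origin: on the bench below the middle between the prongs' bends; x from prong tips to column, y left, z up.
- seat (a point): Where the middle of the pail's bar lies when hung right, 209 mm up, midway between the bends; axes as the stand's, bar along y. Prongs: 8 mm round bar at y +-40 mm, nothing between them. Axis of each: level, 230 mm up, from column to x 22 mm; dips to the bend, 200 mm up at x -6 to 6 mm; rises to the tip at x -30 mm, 232 mm up (top 236).
- keeper (a joint): Turn of the keeper bar about the upright axis at point hinge, rad. 0 = shut: the bar (steel, 14 mm wide, 240 to 248 mm above the bench) lies along the stand's +y over both bends and closes them from above. Grows as the knob swings toward the stand's -x; at 1.57 the bar points to -x. Stops at 0 and 2.0; stays where left; about 0.5 N at the knob moves it.
- hinge (a point): Keeper bar's axis, at its underside level, on the stand's post (stand x = 0, y = -100 mm, 239 mm up).
- knob (a point): Middle of the black upright knob (round, 18 mm thick, 35 mm tall, from 248 to 283 mm above the bench) standing on the keeper bar near its free end, 165 mm from the hinge axis. It can be pushed from the side or pinched from above.
- tub: Bystander: loose open steel tub without handle, 100 mm across, 85 mm tall. Origin: centre of its underside.
- jar: Bystander: glass jar with steel cap, 64 mm across, 85 mm tall.
- disc: Bystander: loose wooden disc, 56 mm across, 34 mm tall.
- hammer: Bystander: hammer lying flat.
- saw: Bystander: back saw lying flat, 380 mm long, blade 75 mm wide, 24 mm high at the handle.
- offcut: Bystander: wooden offcut, 140 x 60 x 35 mm.
- driver: Bystander: screwdriver lying flat.
Things that resemble listed ones, but are neither listed nor needed, are in the scene too. Leave any red look-alike of the pail alone.

How it is judged:
On the way, in this order (a step that is already met when the one before it is completed fails the run):
1. the keeper bar is swung open, clear of the prongs (past 0.8 rad) (value of joint keeper above 0.8 rad), for 0.1 s.
2. the pail hangs by its handle in the bends of both prongs, let go (x of handle in the frame of seat between -0.02 and 0.02 m and y of handle in the frame of seat between -0.025 and 0.025 m and z of handle in the frame of seat between -0.01 and 0.012 m and angle between pail's own z axis and vertical below 0.3 rad and contact force between pail and stand above 1 N and contact force between the fingers and pail below 0.1 N), for 0.2 s.
At the end, for the whole second after the job is handed in: The pail hangs at rest from the stand, upright within 0.3 rad, its handle bar's middle at the seat within 20 mm along x, 25 mm along y and about 10 mm in height, released; and the keeper bar is shut over it (below 0.12 rad) (all of step 2 and value of joint keeper below 0.12 rad and linear speed of pail below 0.03 m/s); the robot touches nothing.
It fails at once if a loose bystander is shoved more than 40 mm (distance of any of tub, jar, disc, hammer, saw, offcut, driver from where it was at the start of the episode above 0.04 m).
It also fails if it takes over 72 s, if anything falls off the work surface, if the arm or the gripper's body presses on something with over 40 N, if the wrist force passes 120 N, or if a joint passes its speed limit or range.

## Working session

There is one attempt and no reset: what is moved stays moved. The work goes in short steps, Python scripts to look and compute and a shell command to move; the robot and the scene stay as the last step left them, time stands still between calls to the robot, and variables do not carry over. Pictures are saved under pics/ and viewed, at most 10 in all, crops included, and the job is handed in when it is done.

```bash
mkdir -p pics; cat > h.py <<'E'
from plant import manip
import numpy as np, cv2
def cam(n):
    p=manip.camera_params(n);R=cv2.Rodrigues(np.array(p["rvec"],float))[0]
    return np.array(p["camera_matrix"],float),R,np.array(p["tvec"],float).ravel()
def cloud(n,d):
    K,R,t=cam(n);v,u=np.mgrid[:400,:640]
    P=np.stack([(u-K[0,2])*d/K[0,0],(v-K[1,2])*d/K[1,1],d],-1)
    return (P-t)@R   # world = R^T (p-t)
def proj(n,X):
    K,R,t=cam(n);p=K@(R@np.array(X,float)+t);return np.round(p[:2]/p[2]).astype(int)
E
python3 - <<'E'
from h import *
for n in("scene","top"):
    im,d=manip.grab_frame(n);np.save(f"pics/{n}_d.npy",d);np.save(f"pics/{n}_i.npy",im)
    cv2.imwrite(f"pics/{n}0.png",im[:,:,::-1])
    for l in("pail","stand","keeper","knob","handle"):
        for r in manip.look_for(n,l)[:3]: print(n,l,round(r["score"],2),np.round(r["point"],3),proj(n,r["point"]))
print(manip.state())
E
```

```text
scene pail 0.79 [0.593 0.133 0.053] [363 212]
scene pail 0.79 [0.309 0.239 0.058] [357 138]
scene pail 0.61 [0.818 0.197 0.047] [416 267]
scene stand 0.66 [ 0.645 -0.196  0.018] [267 266]
scene stand 0.59 [0.762 0.04  0.074] [358 265]
scene keeper 0.71 [ 0.581 -0.173  0.25 ] [261 202]
scene knob 0.82 [ 0.578 -0.178  0.249] [258 201]
scene handle 0.88 [0.315 0.233 0.062] [356 139]
scene handle 0.84 [0.593 0.129 0.054] [362 213]
scene handle 0.59 [0.822 0.195 0.049] [416 269]
top pail 0.97 [0.605 0.131 0.028] [273 187]
top pail 0.86 [0.32  0.238 0.034] [240 268]
top pail 0.74 [0.824 0.188 0.034] [258 125]
top stand 0.98 [ 0.622 -0.191  0.018] [364 183]
top keeper 0.63 [ 0.575 -0.174  0.246] [366 186]
top knob 0.55 [ 0.575 -0.179  0.252] [368 186]
top handle 0.95 [0.603 0.125 0.033] [275 187]
top handle 0.85 [0.318 0.244 0.032] [238 269]
top handle 0.8 [0.824 0.192 0.035] [257 125]
{'time': 0.6, 'joint_pos': array([ 1.09599810e+00,  5.26804490e-02,  1.61290033e+00, -2.34724301e-05,
        1.47601837e+00, -1.19008987e-01]), 'joint_vel': array([ 0.00164261, -0.00029032, -0.00278085,  0.00051258, -0.00429656,
       -0.00018183]), 'joint_efforts': array([ 1.39398021e-04, -3.93412685e+01, -3.70226991e+01, -1.45971512e-04,
        7.71036866e-04,  1.37749123e-05]), 'tool_pos': array([0.21770567, 0.58583163, 0.25631551]), 'tool_rot': array([ 1.02226275e-05,  1.76956720e-01,  9.84218634e-01, -6.52234590e-06]), 'contact_force': array([ 0.59956955, -0.20328491,  0.3710369 ]), 'ft_torque': array([ 0.06729853, -0.00675908,  0.04109131]), 'grasp_force': 0.0, 'gripper_width': 0.9959977698160682}
```

View pics/scene0.png

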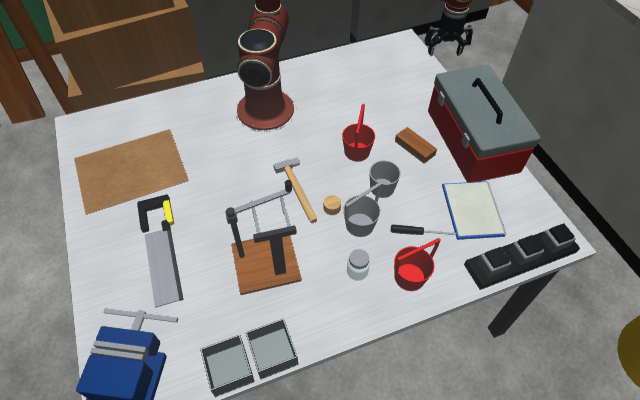

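View pics/top0.png

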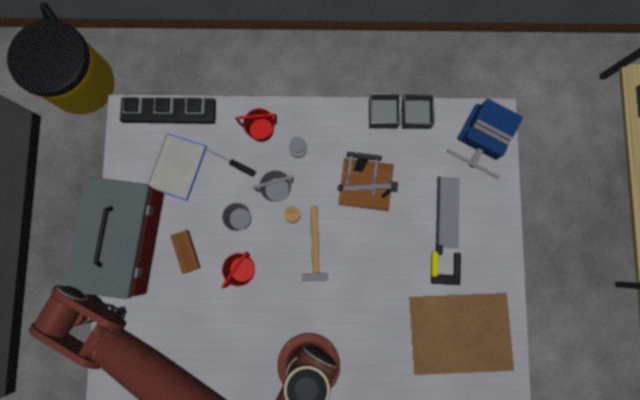

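The scene view shows the steel pail at about (363,212), with its handle running to the upper right. The tub is at (385,178) and the stand at (262,240), its keeper shut and its knob at (288,186), with the hinge post at (232,213). The red pails at (357,140) and (414,268) are look-alikes. Next I'll measure the handle and keeper from depth.

```bash
python3 - <<'E'
from h import *
def line(Q):
    c=Q.mean(0);w=np.linalg.svd(Q[:,:2]-c[:2],full_matrices=False)[2][0];w*=np.sign(w[1])
    s=(Q[:,:2]-c[:2])@w
    lo,hi=np.percentile(s,[1,99]);m=c[:2]+w*(lo+hi)/2
    return "n",len(Q),"mid",m.round(4),"dir",w.round(3),"len",round(hi-lo,3),"z",np.percentile(Q[:,2],[5,50,95]).round(3),"ends",(c[:2]+w*lo).round(3),(c[:2]+w*hi).round(3)
for n in("scene","top"):
    d=np.load(f"pics/{n}_d.npy");P=cloud(n,d);z=P[...,2];ok=d>0
    def box(x0,x1,y0,y1,z0,z1): return P[ok&(P[...,0]>x0)&(P[...,0]<x1)&(P[...,1]>y0)&(P[...,1]<y1)&(z>z0)&(z<z1)]
    print(n,"bar",*line(box(.5,.7,.03,.22,.150,.18)))
    print(n,"rim",*line(box(.5,.7,.03,.22,.078,.092)))
    print(n,"keeper",*line(box(.5,.63,-.32,-.05,.236,.254)))
    k=box(.5,.65,-.32,-.05,.262,.295);
    for q in k[:: max(1,len(k)//14)]: print(q.round(3),end=' ')
    print()
    b=box(.5,.8,-.35,-.02,.010,.022)
    print(n,"base",cv2.minAreaRect((b[:,:2]*1000).astype(np.float32)))
    c=box(.63,.75,-.32,-.05,.225,.250);print(n,"crossbar",*line(c))
    if n=="scene":
        im=np.load("pics/scene_i.npy")[130:310,200:440,::-1];cv2.imwrite("pics/crop1.png",cv2.resize(im,None,fx=3.3,fy=3.3,interpolation=cv2.INTER_CUBIC))
E
```

```text
scene bar n 164 mid [0.6043 0.1187] dir [-0.281  0.96 ] len 0.133 z [0.158 0.169 0.173] ends [0.623 0.055] [0.586 0.182]
scene rim n 186 mid [0.5785 0.1463] dir [-0.714  0.7  ] len 0.184 z [0.079 0.084 0.089] ends [0.644 0.082] [0.513 0.211]
scene keeper n 419 mid [ 0.578  -0.1797] dir [-0.091  0.996] len 0.174 z [0.238 0.248 0.252] ends [ 0.586 -0.267] [ 0.57  -0.093]
[ 0.562 -0.094  0.284] [ 0.563 -0.097  0.282] [ 0.568 -0.087  0.284] [ 0.57  -0.094  0.285] [ 0.571 -0.099  0.284] [ 0.572 -0.089  0.28 ] [ 0.572 -0.097  0.28 ] [ 0.578 -0.088  0.284] [ 0.579 -0.097  0.284] [ 0.573 -0.084  0.27 ] [ 0.576 -0.094  0.275] [ 0.569 -0.1    0.264] [ 0.575 -0.091  0.268] [ 0.575 -0.099  0.268] [ 0.578 -0.089  0.266] 
scene base ((604.5989379882812, -156.56419372558594), (259.9886169433594, 225.18643188476562), 85.84905242919922)
scene crossbar n 399 mid [ 0.6725 -0.167 ] dir [0.066 0.998] len 0.106 z [0.228 0.238 0.243] ends [ 0.669 -0.22 ] [ 0.676 -0.114]
top bar n 135 mid [0.6001 0.1212] dir [-0.282  0.959] len 0.132 z [0.162 0.168 0.174] ends [0.619 0.058] [0.582 0.184]
top rim n 115 mid [0.5776 0.149 ] dir [-0.738  0.675] len 0.181 z [0.079 0.084 0.09 ] ends [0.645 0.088] [0.511 0.21 ]
top keeper n 291 mid [ 0.5761 -0.1842] dir [-0.054  0.999] len 0.164 z [0.238 0.248 0.253] ends [ 0.581 -0.266] [ 0.572 -0.102]
[ 0.575 -0.086  0.282] [ 0.574 -0.091  0.284] [ 0.571 -0.085  0.286] [ 0.571 -0.092  0.284] [ 0.569 -0.083  0.279] [ 0.568 -0.088  0.286] [ 0.568 -0.094  0.284] [ 0.566 -0.083  0.279] [ 0.566 -0.089  0.282] [ 0.566 -0.095  0.278] [ 0.565 -0.083  0.267] [ 0.562 -0.089  0.284] [ 0.563 -0.095  0.278] [ 0.562 -0.086  0.268] [ 0.56  -0.092  0.282] [ 0.559 -0.089  0.266] 
top base ((645.3771362304688, -185.24693298339844), (286.86944580078125, 331.7916564941406), 0.6664242148399353)
top crossbar n 253 mid [ 0.6667 -0.1653] dir [0.064 0.998] len 0.108 z [0.229 0.237 0.244] ends [ 0.663 -0.219] [ 0.67  -0.112]
```

View pics/crop1.png

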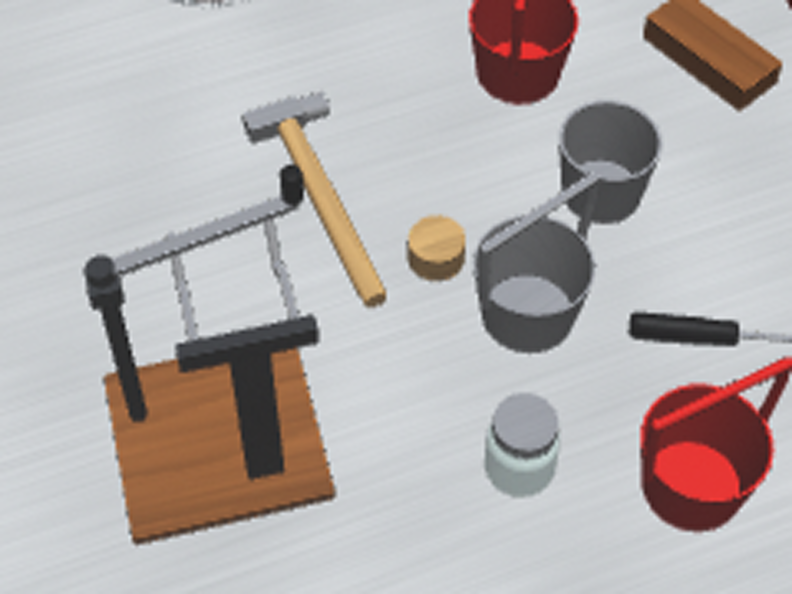

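The crop agrees with the numbers. The handle bar's middle is near (0.602, 0.120), with its yaw about 0.284. The stand's yaw is about -0.065, and the keeper looks slightly ajar, with the knob at (0.569, -0.090). I'll move above the knob now.

```bash
python3 -m inch '[[[0,0,-0.018],[0,0,0.144],0.5],[[0,0,-0.018],[0,0,0.144],0.5],[[0,0,-0.018],[0,0,0.144],0.5],[[0,0,-0.018],[0,0,0.144],0.5],[[0,0,-0.018],[0,0,0.144],0.5],[[0,0,-0.018],[0,0,0.144],0.5],[[0,0,-0.018],[0,0,0.144],0.5],[[0,0,-0.018],[0,0,0.144],0.5]]'
for i in 1 2; do :; done
python3 -m inch '[[[-0.0435,0.0192,0],[0,0,0],0.5],[[-0.0435,0.0192,0],[0,0,0],0.5],[[-0.0435,0.0192,0],[0,0,0],0.5],[[-0.0435,0.0192,0],[0,0,0],0.5],[[-0.0435,0.0192,0],[0,0,0],0.5],[[-0.0435,0.0192,0],[0,0,0],0.5],[[-0.0435,0.0192,0],[0,0,0],0.5],[[-0.0435,0.0192,0],[0,0,0],0.5]]'
python3 - <<'E'
from h import *
im=np.load("pics/top_i.npy").astype(int);P=cloud("top",np.load("pics/top_d.npy"))
m=(im[...,0]-im[...,2]>25)&(abs(P[...,2]-.016)<.012)&(P[...,0]>.48)&(P[...,0]<.75)&(P[...,1]<-.08)&(P[...,1]>-.32)
m=cv2.morphologyEx(m.astype(np.uint8),cv2.MORPH_OPEN,np.ones((3,3)))>0
q=(P[m][:,:2]*1000).astype(np.float32);print(cv2.minAreaRect(q))
E
```

```text
time: 1.4
tool_pos: [0.2177, 0.5858, 0.4011]
tool_rot: [-0.0, 0.687, 0.727, 0.0]
contact_force: [0.1, -0.4, -0.3]
gripper_width: 0.5
grasp_force: 0.0
time: 2.2
tool_pos: [0.3933, 0.2464, 0.4006]
tool_rot: [0.0, 0.684, 0.729, 0.001]
contact_force: [1.1, -0.4, 0.0]
gripper_width: 0.504
grasp_force: 0.0
((620.0784301757812, -196.9661102294922), (179.0792236328125, 166.15676879882812), 83.91191101074219)
```

```bash
python3 -m inch '[[[-0.0435,0.0192,0],[0,0,0],0.5],[[-0.0435,0.0192,0],[0,0,0],0.5],[[-0.0435,0.0192,0],[0,0,0],0.5],[[-0.0435,0.0192,0],[0,0,0],0.5],[[-0.0435,0.0192,0],[0,0,0],0.5],[[-0.0435,0.0192,0],[0,0,0],0.5],[[-0.0435,0.0192,0],[0,0,0],0.5],[[-0.0435,0.0192,0],[0,0,0],0.5]]'
```

```text
time: 3.0
tool_pos: [0.5687, -0.0914, 0.4005]
tool_rot: [0.0, 0.685, 0.729, 0.0]
contact_force: [1.1, -0.3, 0.7]
gripper_width: 0.502
grasp_force: 0.0
```

```bash
python3 -m inch '[[[0,0,0.021],[0,0,0],0.5],[[0,0,0.021],[0,0,0],0.5],[[0,0,0.021],[0,0,0],0.5],[[0,0,0.021],[0,0,0],0.5],[[0,0,0.021],[0,0,0],0.5],[[0,0,0.021],[0,0,0],0.5],[[0,0,0],[0,0,0],0.5]]'
```

```text
time: 3.7
tool_pos: [0.5664, -0.089, 0.2704]
tool_rot: [-0.003, 0.685, 0.729, -0.002]
contact_force: [-0.2, 0.7, -0.6]
gripper_width: 0.5
grasp_force: 0.0
```

```bash
python3 -m inch '[[[-0.0008,-0.0165,-0.001],[0,0,-0.1],0.5],[[-0.0008,-0.0165,-0.001],[0,0,-0.1],0.5],[[-0.0008,-0.0165,0],[0,0,-0.1],0.5],[[-0.0008,-0.0165,0],[0,0,-0.1],0.5],[[-0.0008,-0.0165,0],[0,0,-0.1],0.5],[[-0.0008,-0.0165,0],[0,0,-0.1],0.5],[[-0.0008,-0.0165,0],[0,0,-0.1],0.5],[[-0.0008,-0.0165,0],[0,0,-0.1],0.5]]'
```

```text
time: 4.5
tool_pos: [0.4528, -0.1471, 0.2781]
tool_rot: [0.001, 0.344, 0.939, 0.0]
contact_force: [0.1, 0.4, 0.0]
gripper_width: 0.506
grasp_force: 0.2
```

```bash
python3 -m inch '[[[-0.0008,-0.0165,0],[0,0,-0.1],0.5],[[-0.0008,-0.0165,0],[0,0,-0.1],0.5],[[-0.0008,-0.0165,0],[0,0,-0.1],0.5],[[-0.0008,-0.0165,0],[0,0,-0.1],0.5],[[-0.0008,-0.0165,0],[0,0,-0.1],0.5],[[-0.0008,-0.0165,0],[0,0,-0.1],0.5],[[-0.0008,-0.0165,0],[0,0,-0.1],0.5],[[-0.0008,-0.0165,0],[0,0,-0.1],0.5]]'
```

```text
time: 5.3
tool_pos: [0.4138, -0.2702, 0.2781]
tool_rot: [0.001, -0.048, 0.999, -0.001]
contact_force: [0.6, 0.7, 0.4]
gripper_width: 0.5
grasp_force: 0.2
```

```bash
python3 -m inch '[[[0,0,0],[0,0,0],0.5],[[0,0,-0.015],[0,0,0],0.5],[[0,0,-0.03],[0,0,0],0.5],[[0,0,-0.04],[0,0,0],0.5],[[0,0,-0.04],[0,0,0.138],0.6],[[0,0,0],[0,0,0.138],0.6],[[0,0,0],[0,0,0.138],0.6],[[0,0,0],[0,0,0.138],0.6]]' && python3 -m inch '[[[0,0,0],[0,0,0.138],0.6],[[0,0,0],[0,0,0.138],0.6],[[0,0,0],[0,0,0.138],0.6],[[0,0,0],[0,0,0.138],0.6],[[0,0,0],[0,0,0.138],0.6],[[0,0,0],[0,0,0.138],0.6]]'; python3 - <<'E'
from h import *
from scipy.spatial.transform import Rotation as T
im,d=manip.grab_frame("top");cv2.imwrite("pics/top1.png",im[:,:,::-1])
s=manip.state();q=s["tool_rot"];R=T.from_quat(np.r_[q[1:],q[0]]).as_matrix()
print(np.arctan2(R[1,1],R[0,1]),s["tool_pos"],R.T@(np.array([.602,.120,.30])-s["tool_pos"]))
E
```

```text
time: 6.1
tool_pos: [0.4139, -0.2685, 0.404]
tool_rot: [0.001, 0.231, 0.973, -0.001]
contact_force: [-0.4, 0.3, 0.0]
gripper_width: 0.6
grasp_force: 0.0
time: 6.7
tool_pos: [0.4138, -0.2684, 0.4034]
tool_rot: [0.001, 0.603, 0.798, 0.0]
contact_force: [0.7, -0.1, 0.3]
gripper_width: 0.598
grasp_force: 0.0
0.2735245553053505 [ 0.41382417 -0.26846756  0.40338642] [0.32337735 0.28597688 0.10320005]
```

View pics/top1.png

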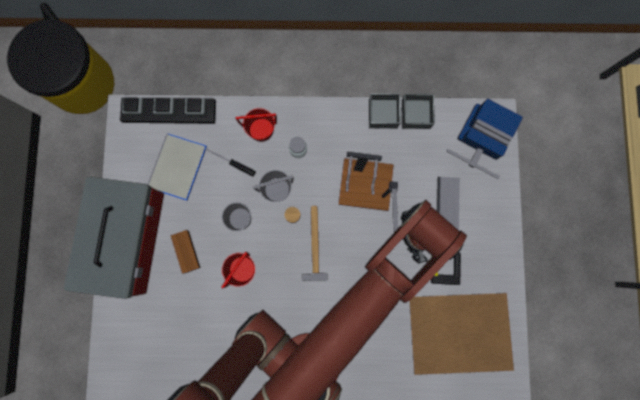

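The keeper now points towards the robot, from (391,188) to (396,235), so the prongs at (348,172) and (376,178) are clear. I'll measure the prongs from this frame and move to the pail.

```bash
python3 -m inch '[[[0.0404,0.0286,0],[0,0,-0.001],0.6],[[0.0404,0.0286,0],[0,0,-0.001],0.6],[[0.0404,0.0286,0],[0,0,-0.001],0.6],[[0.0404,0.0286,0],[0,0,-0.001],0.6],[[0.0404,0.0286,0],[0,0,-0.001],0.6],[[0.0404,0.0286,0],[0,0,-0.001],0.6],[[0.0404,0.0286,0],[0,0,-0.002],0.6],[[0,0.0286,0.04],[0,0,-0.002],0.6]]' && python3 -m inch '[[[0.0404,0,0],[0,0,0],0.6],[[0,0.0286,0.04],[0,0,0],0.6],[[0,0.0286,0.02],[0,0,0],0.6],[[0,0,0],[0,0,0],0.6]]'
python3 - <<'E'
from h import *
for n in ("top","scene"):
    d=manip.grab_frame(n)[1];P=cloud(n,d)
    for lo,hi in((-.22,-.175),(-.145,-.09)):
        q=P[(d>0)&(P[...,0]>.53)&(P[...,0]<.655)&(P[...,1]>lo)&(P[...,1]<hi)&(P[...,2]>.185)&(P[...,2]<.25)]
        x=q[:,0];f=np.polyfit(x,q[:,1],1);print(n,len(q),"slope",f[0].round(3),"y at .587",np.polyval(f,.587).round(4),"xmin",np.percentile(x,[2,98]).round(3))
        for a in np.arange(.54,.65,.008):
            k=(x>=a)&(x<a+.008)
            if k.any(): print(round(a+.004,3),np.median(q[k,2]).round(3),end=' | ')
        print()
s=manip.state();print(s["tool_pos"],s["tool_rot"])
E
```

```text
time: 7.55
tool_pos: [0.5553, 0.072, 0.3704]
tool_rot: [0.006, 0.593, 0.805, 0.005]
contact_force: [0.9, -1.6, 1.5]
gripper_width: 0.603
grasp_force: 0.0
time: 7.95
tool_pos: [0.5961, 0.1233, 0.297]
tool_rot: [-0.003, 0.595, 0.804, -0.002]
contact_force: [-0.1, 0.3, -0.8]
gripper_width: 0.598
grasp_force: 0.0
top 87 slope -0.119 y at .587 -0.1958 xmin [0.556 0.65 ]
0.552 0.236 | 0.56 0.232 | 0.568 0.222 | 0.576 0.211 | 0.584 0.203 | 0.592 0.206 | 0.6 0.22 | 0.608 0.228 | 0.616 0.233 | 0.624 0.233 | 0.632 0.232 | 0.64 0.233 | 0.648 0.235 | 
top 72 slope -0.12 y at .587 -0.1155 xmin [0.565 0.653]
0.56 0.239 | 0.568 0.233 | 0.576 0.228 | 0.584 0.211 | 0.592 0.202 | 0.6 0.203 | 0.608 0.215 | 0.616 0.231 | 0.624 0.233 | 0.632 0.234 | 0.64 0.233 | 0.648 0.231 | 
scene 97 slope -0.117 y at .587 -0.1964 xmin [0.558 0.653]
0.552 0.232 | 0.56 0.232 | 0.568 0.224 | 0.576 0.212 | 0.584 0.206 | 0.608 0.232 | 0.616 0.233 | 0.624 0.234 | 0.632 0.234 | 0.64 0.233 | 0.648 0.235 | 
scene 87 slope -0.119 y at .587 -0.1161 xmin [0.567 0.653]
0.568 0.235 | 0.576 0.227 | 0.584 0.216 | 0.592 0.206 | 0.6 0.203 | 0.608 0.209 | 0.616 0.234 | 0.624 0.234 | 0.632 0.235 | 0.64 0.234 | 0.648 0.233 | 
[0.59618583 0.12245539 0.30175795] [-3.60587913e-04  5.95654520e-01  8.03240607e-01 -3.00472498e-04]
```

```bash
python3 -m inch '[[[-0.004,0.005,0.03],[0,0,0.01],0.6],[[0,0,0.03],[0,0,0],0.6],[[0,0,0.03],[0,0,0],0.6],[[0,0,0.025],[0,0,0],0.6],[[0,0,0.016],[0,0,0],0.6],[[0,0,0],[0,0,0],0.6],[[0,0,0],[0,0,0],0.0],[[0,0,0],[0,0,0],0.0]]' && python3 -m inch '[[[0,0,0],[0,0,0],0],[[0,0,0],[0,0,0],0],[[0,0,0],[0,0,0],0],[[0,0,0],[0,0,0],0],[[0,0,0],[0,0,0],0]]'
```

```text
time: 8.85
tool_pos: [0.6037, 0.1195, 0.1731]
tool_rot: [0.002, 0.6, 0.8, 0.001]
contact_force: [0.3, 0.3, 0.1]
gripper_width: 0.27
grasp_force: 0.0
time: 9.35
tool_pos: [0.6034, 0.1195, 0.1727]
tool_rot: [0.001, 0.6, 0.8, 0.001]
contact_force: [-1.6, -1.3, 6.2]
gripper_width: 0.096
grasp_force: 58.6
```

```bash
python3 -m inch '[[[0,0,-0.01],[0,0,0],0],[[0,0,-0.02],[0,0,0],0],[[0,0,-0.03],[0,0,0],0],[[0,0,-0.03],[0,0,0],0],[[0,0,-0.025],[0,0,0.05],0],[[0,0,-0.015],[0,0,0.08],0],[[0,0,0],[0,0,0.08],0],[[0,0,0],[0,0,0.08],0]]' && python3 -m inch '[[[0,0,0],[0,0,0.08],0],[[0,0,0],[0,0,0.03],0],[[0,-0.01,0],[0,0,0],0],[[0,-0.02,0],[0,0,0],0],[[0,-0.03,0],[0,0,0],0],[[-0.01,-0.03,0],[0,0,0],0],[[-0.02,-0.02,0],[0,0,0],0],[[-0.03,-0.02,0],[0,0,0],0]]'; python3 - <<'E'
from h import *
from scipy.spatial.transform import Rotation as T
s=manip.state();q=s["tool_rot"];R=T.from_quat(np.r_[q[1:],q[0]]).as_matrix()
print(np.arctan2(R[1,1],R[0,1]),s["gripper_width"],s["tool_pos"],R.T@(np.array([.472,-.143,.30])-s["tool_pos"]))
E
```

```text
time: 10.15
tool_pos: [0.6024, 0.1195, 0.3011]
tool_rot: [0.0, 0.711, 0.703, 0.0]
contact_force: [-0.0, 0.8, -2.8]
gripper_width: 0.092
grasp_force: 58.7
time: 10.95
tool_pos: [0.4644, 0.0756, 0.2999]
tool_rot: [-0.0, 0.746, 0.666, -0.0]
contact_force: [0.3, -0.1, -1.7]
gripper_width: 0.095
grasp_force: 58.7
-0.11350531096184586 0.09477419498542264 [0.46438729 0.07559409 0.29993134] [-2.16325190e-01  3.23220174e-02 -1.78429353e-04]
```

```bash
python3 -m inch '[[[-0.032,0,0],[0,0,0],0],[[-0.032,0,0],[0,0,0],0],[[-0.032,0,0],[0,0,0],0],[[-0.032,0,0],[0,0,0],0],[[-0.032,0,0],[0,0,0],0],[[-0.026,0,0],[0,0,0],0],[[-0.02,0,0],[0,0,0],0],[[-0.01,0,0],[0,0,0],0]]' && python3 -m inch '[[[0,0,0.02],[0,0,0],0],[[0,0,0.02],[0,0,0],0],[[0,0,0],[0,0,0],0]]'; python3 - <<'E'
from h import *
from scipy.spatial.transform import Rotation as T
im,d=manip.grab_frame("scene");P=cloud("scene",d)
cv2.imwrite("pics/s2.png",cv2.resize(im[110:310,160:400,::-1],None,fx=3,fy=3,interpolation=cv2.INTER_CUBIC))
s=manip.state();q=s["tool_rot"];R=T.from_quat(np.r_[q[1:],q[0]]).as_matrix();p=s["tool_pos"];print(p,q,s["gripper_width"])
print("to seat",R.T@(np.array([.591,-.157,p[2]])-p))
L=(P-p)@R
m=(d>0)&(abs(L[...,0])<.075)&(abs(L[...,1])<.02)&(abs(P[...,2]-p[2]+.008)<.012)&(abs(L[...,0])>.03)
Q=P[m];l=L[m];print(len(Q),l[:,0].min(),l[:,0].max(),np.median(l,0),np.polyfit(l[:,0],l[:,1],1),Q[:,2].max())
E
```

```text
time: 11.75
tool_pos: [0.4402, -0.1405, 0.3]
tool_rot: [-0.0, 0.748, 0.664, -0.0]
contact_force: [-0.6, 0.5, -2.2]
gripper_width: 0.091
grasp_force: 58.8
time: 12.05
tool_pos: [0.4392, -0.1381, 0.2568]
tool_rot: [-0.003, 0.747, 0.665, -0.001]
contact_force: [0.2, 0.2, -3.5]
gripper_width: 0.09
grasp_force: 58.7
[ 0.44003873 -0.13845373  0.25868583] [-1.87427880e-03  7.46944200e-01  6.64883859e-01 -5.50179664e-04] 0.09384822162577383
to seat [-0.00093123  0.15209245 -0.00053869]
108 -0.06465629163147313 0.06992712553880567 [8.87876170e-05 2.17809039e-03 6.29275050e-03] [-0.00997553  0.00194502] 0.25868925213258626
```

View pics/s2.png

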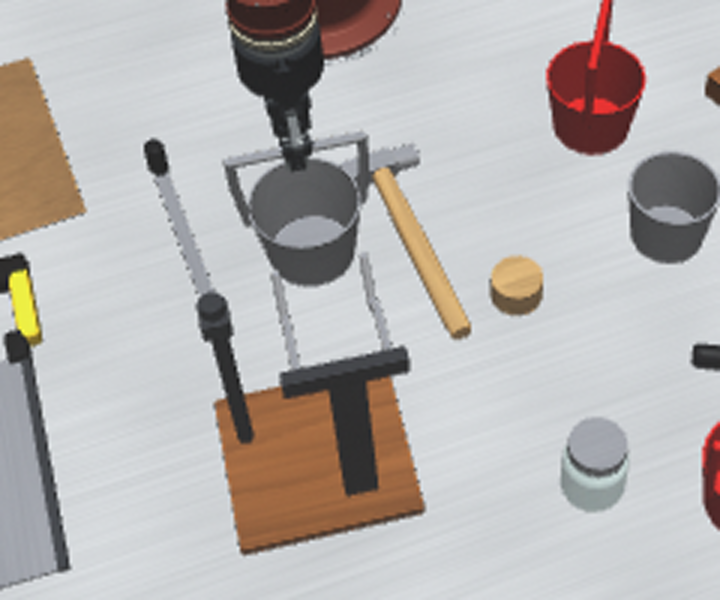

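The pail is held level at the bar, with its rim at crop (305,205), ahead of both prong tips at (277,275) and (365,255). The keeper is open off to the left. I'll slide the pail in now.

```bash
python3 -m inch '[[[-0.002,0.01,0],[0,0,0],0],[[0,0.02,0],[0,0,0],0],[[0,0.025,0],[0,0,0],0],[[0,0.025,0],[0,0,0],0],[[0,0.025,0],[0,0,0],0],[[0,0.022,0],[0,0,0],0],[[0,0.015,0],[0,0,0],0],[[0,0.008,0],[0,0,0],0]]' && python3 -m inch '[[[0,0,0],[0,0,0],0],[[0,0,0],[0,0,0],0],[[0,0,0],[0,0,0],0]]'; python3 - <<'E'
from h import *
from scipy.spatial.transform import Rotation as T
im,d=manip.grab_frame("scene");P=cloud("scene",d)
cv2.imwrite("pics/s3.png",cv2.resize(im[150:310,190:370,::-1],None,fx=3.5,fy=3.5,interpolation=cv2.INTER_CUBIC))
s=manip.state();q=s["tool_rot"];R=T.from_quat(np.r_[q[1:],q[0]]).as_matrix();p=s["tool_pos"];print(p,q)
print("to seat",R.T@(np.array([.591,-.157,p[2]])-p))
L=(P-p)@R
m=(d>0)&(abs(L[...,0])<.075)&(abs(L[...,1])<.02)&(abs(P[...,2]-p[2]+.008)<.012)&(abs(L[...,0])>.03)
l=L[m];print(len(l),l.min(0),l.max(0),np.median(l,0))
E
```

```text
time: 12.9
tool_pos: [0.5921, -0.1591, 0.2616]
tool_rot: [0.001, 0.747, 0.665, 0.001]
contact_force: [-0.6, -0.5, -2.8]
gripper_width: 0.09
grasp_force: 58.8
time: 13.2
tool_pos: [0.5894, -0.1589, 0.2606]
tool_rot: [0.0, 0.747, 0.665, -0.0]
contact_force: [0.4, -0.2, -3.2]
gripper_width: 0.091
grasp_force: 58.8
[ 0.58935857 -0.15891817  0.26054326] [ 8.68392747e-05  7.47286554e-01  6.64501918e-01 -6.09049292e-07]
to seat [ 2.09686138e-03  1.40599187e-03 -6.25645894e-08]
125 [-0.06520931 -0.0033668  -0.00217294] [0.06835195 0.00798012 0.0199246 ] [0.03028011 0.00306897 0.00403224]
```

View pics/s3.png

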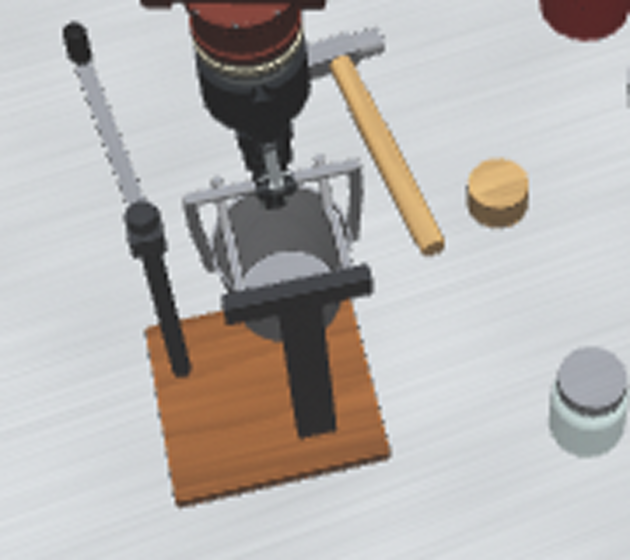

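Both prongs pass inside the handle, with their tips at (218,183) and (320,160) just in front of the bar. I'll lower it.

```bash
python3 -m inch '[[[0,0,0.01],[0,0,0],0],[[0,0,0.012],[0,0,0],0],[[0,0,0.01],[0,0,0],0],[[0,0,0.006],[0,0,0],0],[[0,0,0.003],[0,0,0],0],[[0,0,0],[0,0,0],0],[[0,0,0],[0,0,0],0]]'
```

```text
time: 13.95
tool_pos: [0.59, -0.159, 0.2197]
tool_rot: [0.0, 0.747, 0.665, 0.0]
contact_force: [0.6, -0.2, -1.7]
gripper_width: 0.09
grasp_force: 58.8
```

```bash
python3 -m inch '[[[0,0,0.002],[0,0,0],0],[[0,0,0.001],[0,0,0],0],[[0,0,0],[0,0,0],0],[[0,0,0],[0,0,0],0]]'
```

```text
time: 14.35
tool_pos: [0.59, -0.159, 0.2166]
tool_rot: [0.0, 0.747, 0.665, 0.0]
contact_force: [-0.3, 0.3, -2.2]
gripper_width: 0.09
grasp_force: 58.8
```

```bash
python3 -m inch '[[[0,0,0.001],[0,0,0],0],[[0,0,0.001],[0,0,0],0],[[0,0,0],[0,0,0],0],[[0,0,0],[0,0,0],0]]'
```

```text
time: 14.75
tool_pos: [0.5903, -0.1591, 0.2159]
tool_rot: [0.001, 0.747, 0.665, 0.0]
contact_force: [-1.4, 0.6, 5.1]
gripper_width: 0.093
grasp_force: 59.6
```

```bash
python3 -m inch '[[[0,0,0],[0,0,0],0.15],[[0,0,0],[0,0,0],0.25],[[0,0,0],[0,0,0],0.4],[[0,0,0],[0,0,0],0.5],[[0,0,0],[0,0,0],0.5],[[0,0,0],[0,0,0],0.5]]' && python3 -m inch '[[[0,0,-0.01],[0,0,0],0.5],[[0,0,-0.02],[0,0,0],0.5],[[0,0,-0.03],[0,0,0],0.5],[[0,0,-0.04],[0,0,0],0.5],[[0,0,-0.04],[0,0,0],0.5],[[0,0,-0.04],[0,0,0],0.5],[[0,-0.02,0],[0,0,0],0.5],[[0,0,0],[0,0,0],0.5]]'; python3 - <<'E'
from h import *
im,d=manip.grab_frame("scene");P=cloud("scene",d)
cv2.imwrite("pics/s4.png",cv2.resize(im[130:310,190:370,::-1],None,fx=3.2,fy=3.2,interpolation=cv2.INTER_CUBIC))
s=manip.state();print(s["tool_pos"],s["tool_rot"])
k=P[(d>0)&(P[...,0]>.35)&(P[...,0]<.5)&(P[...,1]>-.36)&(P[...,1]<-.2)&(P[...,2]>.262)&(P[...,2]<.292)]
print(len(k),np.median(k,0),k.min(0),k.max(0))
b=P[(d>0)&(P[...,0]>.35)&(P[...,0]<.56)&(P[...,1]>-.36)&(P[...,1]<-.2)&(P[...,2]>.242)&(P[...,2]<.253)]
print(len(b),np.polyfit(b[:,0],b[:,1],1),b.min(0),b.max(0))
E
```

```text
time: 15.35
tool_pos: [0.5897, -0.159, 0.2141]
tool_rot: [-0.0, 0.747, 0.665, -0.0]
contact_force: [-0.7, -0.8, -0.3]
gripper_width: 0.501
grasp_force: 0.0
time: 16.15
tool_pos: [0.5696, -0.1567, 0.398]
tool_rot: [0.002, 0.747, 0.664, 0.001]
contact_force: [-0.2, -0.1, 0.9]
gripper_width: 0.497
grasp_force: 0.0
[ 0.56981164 -0.15661406  0.39585538] [1.14139330e-03 7.47308451e-01 6.64476023e-01 6.25800094e-04]
56 [ 0.42220133 -0.26074248  0.27851872] [ 0.40883388 -0.26915477  0.26294099] [ 0.42798745 -0.2522409   0.28582497]
221 [ 0.03225513 -0.27458001] [ 0.41651968 -0.26846185  0.24322077] [ 0.55992627 -0.25015098  0.25299447]
```

View pics/s4.png

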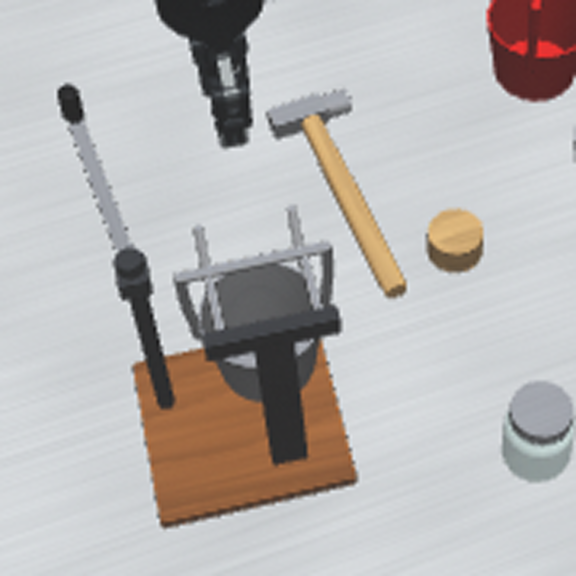

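The pail hangs with its bar in both bends, at crop (255,262), and it is released. Now the knob at (70,103), which is about (0.418, -0.261).

```bash
python3 -m inch '[[[-0.03,-0.035,0],[0,0,0],0.5],[[-0.03,-0.035,0],[0,0,0],0.5],[[-0.03,-0.035,0],[0,0,0],0.5],[[-0.031,-0.034,0],[0,0,0],0.5],[[0,0,0],[0,0,-0.143],0.5],[[0,0,0],[0,0,-0.143],0.5],[[0,0,0],[0,0,-0.143],0.5],[[0,0,0],[0,0,-0.143],0.5]]' && python3 -m inch '[[[0,0,0],[0,0,-0.143],0.5],[[0,0,0],[0,0,-0.143],0.5],[[0,0,0],[0,0,-0.143],0.5],[[0,0,0],[0,0,-0.143],0.5],[[0,0,0],[0,0,-0.143],0.5],[[0,0,0],[0,0,-0.143],0.5],[[0,0,0],[0,0,-0.143],0.5],[[0,0,0],[0,0,-0.143],0.5]]' && python3 -m inch '[[[0,0,0.02],[0,0,0],0.5],[[0,0,0.02],[0,0,0],0.5],[[0,0,0],[0,0,0],0.5]]'
```

```text
time: 17.0
tool_pos: [0.4177, -0.2607, 0.3928]
tool_rot: [-0.001, 0.527, 0.85, 0.0]
contact_force: [0.0, -0.3, -0.3]
gripper_width: 0.5
grasp_force: 0.0
time: 17.8
tool_pos: [0.4179, -0.2606, 0.3927]
tool_rot: [-0.001, -0.017, 1.0, 0.001]
contact_force: [0.0, 0.1, 0.3]
gripper_width: 0.501
grasp_force: 0.0
time: 18.1
tool_pos: [0.4169, -0.2597, 0.3495]
tool_rot: [-0.003, -0.014, 1.0, 0.003]
contact_force: [-1.1, 0.1, -0.0]
gripper_width: 0.496
grasp_force: 0.0
```

```bash
python3 -m inch '[[[0,0,0.02],[0,0,0],0.5],[[0,0,0.02],[0,0,0],0.5],[[0,0,0.02],[0,0,0],0.5],[[0,0,0.013],[0,0,0],0.5],[[0,0,0],[0,0,0],0.5],[[0,0,0],[0,0,0],0.3],[[0,0,0],[0,0,0],0.3],[[0,0,0],[0,0,0],0.3]]'
```

```text
time: 18.9
tool_pos: [0.4182, -0.2609, 0.2827]
tool_rot: [0.001, -0.014, 1.0, -0.001]
contact_force: [-0.0, 0.1, -0.7]
gripper_width: 0.298
grasp_force: 0.0
```

```bash
python3 -m inch '[[[-0.0008,0.0165,0.002],[0,0,0.1],0.3],[[-0.0008,0.0165,0.002],[0,0,0.1],0.3],[[-0.0008,0.0165,0],[0,0,0.1],0.3],[[-0.0008,0.0165,0],[0,0,0.1],0.3],[[-0.0008,0.0165,0],[0,0,0.1],0.3],[[-0.0008,0.0165,0],[0,0,0.1],0.3],[[-0.0008,0.0165,0],[0,0,0.1],0.3],[[-0.0008,0.0165,0],[0,0,0.1],0.3]]' && python3 -m inch '[[[-0.0008,0.0165,0],[0,0,0.1],0.3],[[-0.0008,0.0165,0],[0,0,0.1],0.3],[[-0.0008,0.0165,0],[0,0,0.1],0.3],[[-0.0008,0.0165,0],[0,0,0.1],0.3],[[-0.0008,0.0165,0],[0,0,0.1],0.3],[[-0.0008,0.0165,0],[0,0,0.1],0.3],[[0,0,0],[0,0,0],0.3]]'; python3 - <<'E'
from h import *
from scipy.spatial.transform import Rotation as T
s=manip.state();q=s["tool_rot"];R=T.from_quat(np.r_[q[1:],q[0]]).as_matrix();p=s["tool_pos"]
print(p,np.arctan2(R[1,1],R[0,1]),R.T@(np.array([.5986,-.0922,p[2]])-p),s["contact_force"],s["grasp_force"])
E
```

```text
time: 19.7
tool_pos: [0.4649, -0.1402, 0.2783]
tool_rot: [0.001, 0.378, 0.926, -0.0]
contact_force: [-0.5, -0.7, 0.3]
gripper_width: 0.302
grasp_force: 0.2
time: 20.4
tool_pos: [0.5513, -0.0934, 0.2779]
tool_rot: [0.0, 0.633, 0.774, 0.0]
contact_force: [0.0, -0.5, -0.3]
gripper_width: 0.301
grasp_force: 0.0
[ 0.55129524 -0.09340028  0.27792803] 0.19999610356017603 [-8.22145258e-03  4.66002896e-02  4.68005683e-05] [ 0.00068702 -0.51401833 -0.33631361] 0.0
```

```bash
python3 -m inch '[[[-0.0008,0.0165,0],[0,0,0.1],0.3],[[-0.0008,0.0155,0],[0,0,0.1],0.3],[[-0.0008,0.01,0],[0,0,0.1],0.3],[[0,0.004,0],[0,0,0],0.3],[[0,0.003,0],[0,0,0],0.3],[[0,0,0],[0,0,0],0.3]]'; python3 - <<'E'
from h import *
for n in("top","scene"):
    d=manip.grab_frame(n)[1];P=cloud(n,d)
    b=P[(d>0)&(P[...,0]>.52)&(P[...,0]<.63)&(P[...,1]>-.245)&(P[...,1]<-.12)&(P[...,2]>.242)&(P[...,2]<.254)]
    print(n,len(b),np.polyfit(b[:,1],b[:,0],1),b.min(0),b.max(0))
s=manip.state();print(s["tool_pos"],s["contact_force"])
E
```

```text
time: 21.0
tool_pos: [0.5987, -0.0922, 0.2775]
tool_rot: [0.0, 0.741, 0.671, 0.0]
contact_force: [1.1, 0.3, -0.6]
gripper_width: 0.303
grasp_force: 0.0
top 145 [0.07477206 0.59975361] [ 0.57518998 -0.24475768  0.24205358] [ 0.59680885 -0.12039988  0.25388018]
scene 261 [0.09085446 0.60521771] [ 0.56087871 -0.24489205  0.24203224] [ 0.60110218 -0.12050745  0.25365351]
[ 0.59851566 -0.09213839  0.27749499] [0.37036161 0.34520793 0.52891863]
```

```bash
python3 -m inch '[[[0,0.002,0],[0,0,0],0.3],[[0,0.002,0],[0,0,0],0.3],[[0,0.002,0],[0,0,0],0.3],[[0,0,0],[0,0,0],0.3]]'
```

```text
time: 21.5
tool_pos: [0.6039, -0.0925, 0.2773]
tool_rot: [-0.001, 0.742, 0.671, -0.001]
contact_force: [-5.4, 0.5, 2.7]
gripper_width: 0.302
grasp_force: 2.7
```

That is the stop, with 5 N on the tool. I'll back off, rise and check.

```bash
python3 -m inch '[[[0,-0.004,0],[0,0,0],0.3],[[0,0,0],[0,0,0],0.3],[[0,0,-0.015],[0,0,0],0.3],[[0,0,-0.03],[0,0,0],0.3],[[0,0,-0.04],[0,0,0],0.3],[[0,0,-0.04],[0,0,0],0.3],[[0,-0.04,-0.02],[0,0,0],0.3],[[0,-0.04,0],[0,0,0],0.3]]' && python3 -m inch '[[[0,-0.04,0],[0,0,0],0.3],[[0,0,0],[0,0,0],0.3],[[0,0,0],[0,0,0],0.3]]'; python3 - <<'E'
from h import *
im,d=manip.grab_frame("scene");P=cloud("scene",d)
cv2.imwrite("pics/s5.png",cv2.resize(im[130:310,190:370,::-1],None,fx=3.2,fy=3.2,interpolation=cv2.INTER_CUBIC))
b=P[(d>0)&(P[...,0]>.52)&(P[...,0]<.63)&(P[...,1]>-.245)&(P[...,1]<-.105)&(P[...,2]>.242)&(P[...,2]<.254)]
print(len(b),np.polyfit(b[:,1],b[:,0],1))
k=P[(d>0)&(P[...,0]>.54)&(P[...,0]<.65)&(P[...,1]>-.13)&(P[...,1]<-.05)&(P[...,2]>.262)&(P[...,2]<.292)];print(np.median(k,0))
q=P[(d>0)&(P[...,0]>.54)&(P[...,0]<.63)&(P[...,1]>-.24)&(P[...,1]<-.08)&(P[...,2]>.2)&(P[...,2]<.219)];print(len(q),np.median(q,0),q.min(0),q.max(0))
print(manip.state()["contact_force"])
E
```

```text
time: 22.3
tool_pos: [0.5218, -0.0845, 0.4282]
tool_rot: [0.004, 0.742, 0.671, 0.002]
contact_force: [-1.3, -0.6, 1.0]
gripper_width: 0.298
grasp_force: 0.0
time: 22.6
tool_pos: [0.4812, -0.0801, 0.424]
tool_rot: [0.002, 0.742, 0.67, 0.001]
contact_force: [0.4, -0.4, -0.3]
gripper_width: 0.3
grasp_force: 0.0
297 [0.11862679 0.61308078]
[ 0.60508992 -0.09336235  0.28117976]
207 [ 0.59235659 -0.15714953  0.21178315] [ 0.57331609 -0.22470093  0.20059566] [ 0.61030531 -0.09056443  0.21816775]
[ 0.12921459 -0.54511769 -0.32788781]
```

View pics/s5.png

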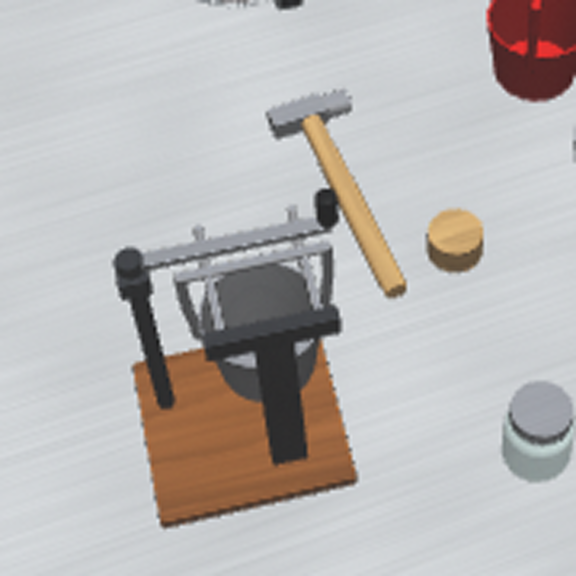

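The keeper lies over the handle from (130,262) to (325,222), and its slope of 0.119 matches the stand, so it is shut. The pail hangs at the seat and the robot is clear.

```bash
python3 -c "
from plant import manip
print(manip.job_done())"
```

```text
the job is handed in; nothing more can be done
None
```

The pail hangs by its handle in both prong bends with the keeper bar shut over it. The job was handed in at about 23 s with the arm clear; the hand-in call returned no verdict.

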